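Put the robot-kit parts back in their sorting trays

TASK

Put the robot-kit parts away after the lab class: both servo motors in the blue tray, both battery packs in the red tray, one in each bay, and the wheel in either bay of the white tray. Set each part down gently (do not drop it) so that it sits flat on the floor of its bay, the same way up as it lies now, and leave the two toy blocks where they are.

Things in the scene. Friction and masses are not known exactly. Their poses are not given: they have to be found in the camera images.
- servo_a: Servo motor, dark grey, standing upright: case 40 mm long (x), 20 mm wide (y), 38 mm high, mounting ears at 27 to 30 mm height making it 54 mm long there; on top, 10 mm towards +x, a shaft with a white plastic cross-shaped horn, top at 44 mm. About 55 g. Grip it across the flat 20 mm sides (along its y). Origin: centre of its underside; z up. Any yaw.
- servo_b: Servo motor, dark grey, standing upright: case 40 mm long (x), 20 mm wide (y), 38 mm high, mounting ears at 27 to 30 mm height making it 54 mm long there; on top, 10 mm towards +x, a shaft with a white plastic round disc horn, top at 44 mm. About 55 g. Grip it across the flat 20 mm sides (along its y). Origin: centre of its underside; z up. Any yaw.
- battery_a: Battery pack, orange box lying flat, 60 mm long (x), 32 mm wide (y), 25 mm high, black +x end with brass contact and one white band across the top. About 90 g. Grip it across its 32 mm width (along its y). Origin: centre of its underside; z up. Any yaw.
- battery_b: Battery pack, orange box lying flat, 60 mm long (x), 32 mm wide (y), 25 mm high, black +x end with brass contact and two white bands across the top. About 90 g. Grip it across its 32 mm width (along its y). Origin: centre of its underside; z up. Any yaw.
- wheel: Small robot wheel lying flat: black tyre 60 mm in diameter, 26 mm thick, yellow hub face up. About 45 g. Grip it across the tyre. Origin: centre of its underside; z up.
- tray_blue: Blue plastic sorting tray, fixed, outside 98 (x) x 172 (y) x 10 mm high, walls 4 mm. A divider along its x axis at y = 0 makes two bays, 90 (x) x 80 mm (y) inside, centred at y = +42 and -42 mm. Origin: centre of the underside, on the table; bay floor 3 mm above it, rims and divider 10 mm. Yaw up to 0.2 rad; the three trays swap places.
- tray_red: Red plastic sorting tray, fixed, outside 98 (x) x 172 (y) x 10 mm high, walls 4 mm. A divider along its x axis at y = 0 makes two bays, 90 (x) x 80 mm (y) inside, centred at y = +42 and -42 mm. Origin: centre of the underside, on the table; bay floor 3 mm above it, rims and divider 10 mm. Yaw up to 0.2 rad; the three trays swap places.
- tray_white: White plastic sorting tray, fixed, outside 98 (x) x 172 (y) x 10 mm high, walls 4 mm. A divider along its x axis at y = 0 makes two bays, 90 (x) x 80 mm (y) inside, centred at y = +42 and -42 mm. Origin: centre of the underside, on the table; bay floor 3 mm above it, rims and divider 10 mm. Yaw up to 0.2 rad; the three trays swap places.
- block_yellow: Yellow toy block, 28 mm cube, standing between two of the parts. Origin: centre of its underside. To be left alone.
- block_green: Green toy block, 28 mm cube, standing between two of the parts. Origin: centre of its underside. To be left alone. (Not listed: two wrapped sweets 26 x 26 x 14 mm in the other gaps between the parts; between robot and parts a screwdriver and a roll of tape, under 35 mm high; beyond the trays a keyboard and a mouse, under 35 mm high, and at the far left a mug, 90 mm high.)
There are look-alikes about, which are no part of the job. What is shaped like the servo_a but pink or turquoise is not meant.

How it is judged:
At the end, for the whole second after the job is handed in: Servos in the blue tray and batteries in the red, each in a bay of its own, the wheel in a bay of the white: origin in the bay (within 45 mm of the tray centre in x, 5 to 80 mm in y), under 6.5 mm above the tray underside, tilt under 0.12 rad, slower than 0.02 m/s and 0.2 rad/s ((((y of servo_a in the frame of tray_blue between 0.005 and 0.08 m and x of servo_a in the frame of tray_blue between -0.045 and 0.045 m) and (y of servo_b in the frame of tray_blue between -0.08 and -0.005 m and x of servo_b in the frame of tray_blue between -0.045 and 0.045 m)) or ((y of servo_a in the frame of tray_blue between -0.08 and -0.005 m and x of servo_a in the frame of tray_blue between -0.045 and 0.045 m) and (y of servo_b in the frame of tray_blue between 0.005 and 0.08 m and x of servo_b in the frame of tray_blue between -0.045 and 0.045 m))) and (((y of battery_a in the frame of tray_red between 0.005 and 0.08 m and x of battery_a in the frame of tray_red between -0.045 and 0.045 m) and (y of battery_b in the frame of tray_red between -0.08 and -0.005 m and x of battery_b in the frame of tray_red between -0.045 and 0.045 m)) or ((y of battery_a in the frame of tray_red between -0.08 and -0.005 m and x of battery_a in the frame of tray_red between -0.045 and 0.045 m) and (y of battery_b in the frame of tray_red between 0.005 and 0.08 m and x of battery_b in the frame of tray_red between -0.045 and 0.045 m))) and ((y of wheel in the frame of tray_white between 0.005 and 0.08 m and x of wheel in the frame of tray_white between -0.045 and 0.045 m) or (y of wheel in the frame of tray_white between -0.08 and -0.005 m and x of wheel in the frame of tray_white between -0.045 and 0.045 m)) and z of each of servo_a, servo_b in the frame of tray_blue below 0.0065 m and angle between each of servo_a, servo_b, battery_a, battery_b, wheel's own z axis and vertical below 0.12 rad and linear speed of each of servo_a, servo_b, battery_a, battery_b, wheel below 0.02 m/s and angular speed of each of servo_a, servo_b, battery_a, battery_b, wheel below 0.2 rad/s and z of each of battery_a, battery_b in the frame of tray_red below 0.0065 m and z of wheel in the frame of tray_white below 0.0065 m); the robot touches nothing.
It fails at once if the yellow toy block is moved more than 25 mm (distance of block_yellow from where it was at the start of the episode above 0.025 m).
It fails at once if the green toy block is moved more than 25 mm (distance of block_green from where it was at the start of the episode above 0.025 m).
It fails at once if a part is dropped or thrown down (faster than 0.6 m/s within 20 mm of the table) ((height (world z) of servo_a below 0.02 m and linear speed of servo_a above 0.6 m/s) or (height (world z) of servo_b below 0.02 m and linear speed of servo_b above 0.6 m/s) or (height (world z) of battery_a below 0.02 m and linear speed of battery_a above 0.6 m/s) or (height (world z) of battery_b below 0.02 m and linear speed of battery_b above 0.6 m/s) or (height (world z) of wheel below 0.02 m and linear speed of wheel above 0.6 m/s)).
It also fails if it takes over 112 s, if anything falls off the work surface, if the arm or the gripper's body presses on something with over 40 N, if the wrist force passes 120 N, or if a joint passes its speed limit or range.

ROBOT

A 6-joint arm with a two-finger parallel gripper is mounted at the origin on the work surface. World frame = base frame: x ahead of the robot, y to its left, z up, the work surface at z = 0. Lengths are in m, angles in rad, forces in N, time in s.
With the tool pointing down it reaches from about 0.35 to 0.975 m from the base axis. Payload 4.9 kg.
Tool frame: the origin (TCP) lies midway between the tips of the shut fingers; the grasp point (between the pads) lies manip.grip_depth behind it (manip.grip_depth is the distance from the TCP to the grasp point, in m); z points along the fingers, x is the direction in which the jaws open and shut, and the axes are right-handed (so a half turn about z gives the same grasp; the last joint's range is limited). The gripper opens to 85 mm and grips with 20 to 120 N. Pads are 22 mm wide; open, the fingers measure 114 mm over their backs; the gripper's body (76 mm by 85 mm) begins 54 mm behind the grasp point. The pads swing forward as they close: fully open they stand 13 mm farther back than shut.
Start: joints at [-1.355, 0.053, 1.613, -0, 1.476, -0.119], TCP at [0.205, -0.59, 0.231] pointing down, gripper open.
Joint ranges: [-3.01, 3.01], [-1.01, 2.22], [0.06, 2.58], [-1.02, 4.17], [0.09, 2.62], [-3.14, 3.14]. Speed limits (rad/s): [2.57, 2.57, 3.14, 3.14, 3.14, 3.14].

INTERFACE

Orientations are given as a unit quaternion [w, x, y, z].
In Python, from plant import state, grab_frame, ticket, manip gives the robot as it stands.
- The arm moves only by the tool carry_out, never from a script. Its argument "moves" is a list that holds one entry, the list of rows, each a list of 7 numbers: the turn, a rotation vector about the tool's x, y, z each as a share of 5 degrees, from -1 to 1, then the shift along the tool's x, y, z each as a share of 0.04 m, from -1 to 1, then the gripper command: -1 is shut, 1 is fully open, values between are in proportion. A call has 1 to 8 rows; each row shifts and turns the commanded pose from where the row before left it, along the tool's axes as they then stand; what a row does not reach is not made up. A row lasts 1/12 s, in which the tool goes at most 41.7 mm and 7.16 degrees, less where a joint would pass 70% of its speed; a pose out of reach is approached as far as the arm can. A call with a number of a shift or a turn outside -1 to 1 is refused whole. A call with a gripper value outside its range is refused whole. The fingers move at their own pace and stop on an object; the grip force is fixed at half the most. Time passes only in rows, so rows that do not move let the fingers close. It gives the time, the measured TCP pose, the force and the opening at its end, in the units of the state.
- state(): the state, without advancing time (a new reading comes with each control period).
- grab_frame(name): name is "scene" or "top" or "wrist"; returns a dict with "frame" (480x640x3 uint8, red, green, blue), "z_map" (480x640 float32, m along the optical axis (not along the pixel's ray), 0 where there is no reading), "K" (3x3 intrinsics, pixels), "k1" (the pictures are not rectified: a ray, as slopes to the right and down, at radius r is drawn at 1 + k1 r^2 times it, then the intrinsics apply), "world_from_camera" (4x4, takes a point from camera to world coordinates); the wrist camera has in their place "hand_eye" (4x4, takes a point from camera to tool coordinates, whose origin is the TCP and whose axes are the tool frame's). Camera axes: x right, y down, z forward; pixel columns grow to the right and rows downward; lengths in m; the calibration is good to about 2 mm. A picture is of the moment at which its call begins: read the wrist's pose just before it.
- ticket.job_done(): hands the job in, once; it reports no verdict.
The state is a dict: "time": time; "joint_pos": joint angles; "joint_vel": joint speeds; "joint_efforts": joint torques, N m; "tool_pos": TCP position; "tool_rot": TCP orientation; "contact_force": force on the tool from outside, world axes, zero at the start; "ft_torque": the same for the moment, N m; "gripper_width": opening from 0.0 (shut) to 1.0 (fully open).
Only numpy, scipy, OpenCV 4.12 (cv2) and the standard library are available. Lean on these libraries where they do the work, as an engineer would, in place of code of your own. Each camera call takes 0.05 s, during which the arm holds its last target.

## Working session

There is one attempt and no reset: what is moved stays moved. The work goes in short steps, Python scripts to look and compute and a tool call to move; the robot and the scene stay as the last step left them, time stands still between calls to the robot, and variables do not carry over. Pictures are saved under pics/ and viewed, and the job is handed in when it is done.

Besides the shell and the picture viewer there is one more tool, called after ">>>" as a command line: name --argument value ..., lists and objects as JSON in quotes. carry_out: Moves the arm, as the interface text tells. Shift numbers are shares of 0.04 m and turn numbers shares of 5 degrees, none past 1 either way. Its arguments: {"type":"object","properties":{"moves":{"type":"array"}},"required":["moves"]}

```bash
ls; mkdir -p pics; python3 - <<'E'
from plant import state, grab_frame, ticket, manip
import cv2,numpy as np
print(state()); print(manip, getattr(manip,'grip_depth',None))
for n in ["scene","top","wrist"]:
    f=grab_frame(n); cv2.imwrite(f"pics/{n}0.png",f["frame"][:,:,::-1]); np.savez(f"{n}0.npz",**f)
    print(n,f["K"].tolist(),f["k1"],f.get("world_from_camera",f.get("hand_eye")).round(4).tolist())
E
```

```text
pics
{'time': 0.0, 'joint_pos': array([-1.35498915e+00,  5.33307512e-02,  1.61429715e+00,  7.20497448e-07,
        1.47603142e+00, -1.19033904e-01]), 'joint_vel': array([-4.69109668e-05,  1.50967693e-03, -1.37161743e-03, -1.11388535e-03,
        2.06278851e-03,  3.55426778e-04]), 'joint_efforts': array([-2.37166212e-03, -3.93680906e+01, -3.70175457e+01, -3.59102041e-04,
        7.04679958e-03,  7.29043109e-06]), 'tool_pos': array([ 0.20523101, -0.58967323,  0.23007734]), 'tool_rot': array([-6.94746014e-04,  8.15051410e-01, -5.79387721e-01, -7.64921882e-04]), 'contact_force': array([ 0.67254063, -0.72713829, -1.33614173]), 'ft_torque': array([-0.05105231,  0.01136982,  0.03622274]), 'gripper_width': 1.0023719476739594}
<Robot object at 0x7f05b7983a10> 0.0187
scene [[537.5805419098648, 0.0, 318.3321270316567], [0.0, 537.5805419098648, 235.57057024063866], [0.0, 0.0, 1.0]] 0.05534014079256404 [[0.1655, 0.7991, -0.578, 1.2015], [0.9862, -0.1398, 0.089, -0.1], [-0.0097, -0.5847, -0.8112, 0.9878], [0.0, 0.0, 0.0, 1.0]]
top [[563.6266572174508, 0.0, 320.5145207880316], [0.0, 563.6266572174508, 246.51658883782952], [0.0, 0.0, 1.0]] -0.1612754317127601 [[0.0214, -0.9926, 0.1198, 0.3798], [-0.9997, -0.0221, -0.0045, 0.011], [0.0071, -0.1196, -0.9928, 1.2925], [0.0, 0.0, 0.0, 1.0]]
wrist [[355.23849666774146, 0.0, 323.9020388107853], [0.0, 355.23849666774146, 237.5647539551413], [0.0, 0.0, 1.0]] -0.06917617165923433 [[1.0, 0.0006, 0.0011, -0.0003], [-0.0008, 0.9655, 0.2603, -0.0662], [-0.0009, -0.2603, 0.9655, -0.1428], [0.0, 0.0, 0.0, 1.0]]
```

View pics/top0.png

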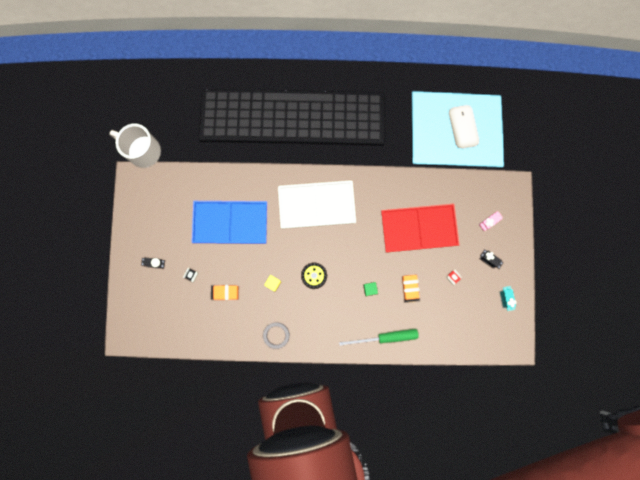

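View pics/scene0.png

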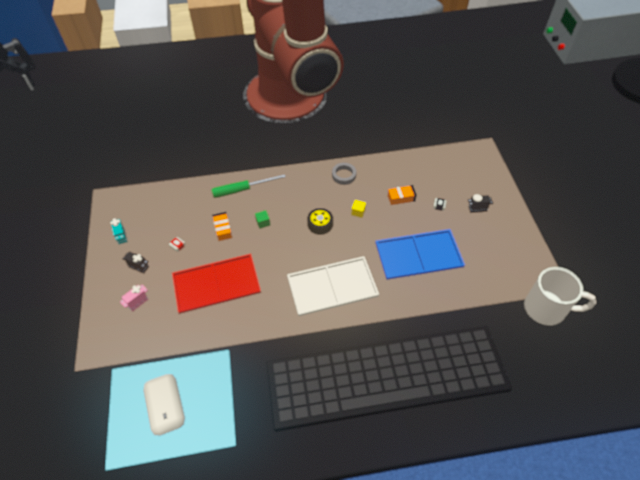

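```bash
cat > h.py <<'E'
import numpy as np, cv2
def pix2ray(f,uv):
    K=f["K"];k=float(f["k1"])
    uv=np.atleast_2d(np.asarray(uv,float))
    d=np.stack([(uv[:,0]-K[0,2])/K[0,0],(uv[:,1]-K[1,2])/K[1,1]],1)
    s=d.copy()
    for _ in range(20): s=d/(1+k*(s**2).sum(1,keepdims=True))
    return s
def proj(f,T,P):
    Ti=np.linalg.inv(T);c=P@Ti[:3,:3].T+Ti[:3,3]
    s=c[:,:2]/c[:,2:]; s=s*(1+float(f["k1"])*(s**2).sum(1,keepdims=True))
    K=f["K"]; return np.stack([s[:,0]*K[0,0]+K[0,2],s[:,1]*K[1,1]+K[1,2]],1)
def cloud(f,T):
    v,u=np.mgrid[0:480,0:640]; s=pix2ray(f,np.stack([u.ravel(),v.ravel()],1))
    z=f["z_map"].ravel(); c=np.stack([s[:,0]*z,s[:,1]*z,z],1)
    return (c@T[:3,:3].T+T[:3,3]).reshape(480,640,3)
def ontoplane(f,T,uv,z):
    s=pix2ray(f,uv); d=np.c_[s,np.ones(len(s))]@T[:3,:3].T
    t=(z-T[2,3])/d[:,2]; return T[:3,3]+d*t[:,None]
def ortho(f,T,x0,x1,y0,y1,z,res=0.001):
    # image: up = +x, left=+y ; pixel (r,c): x=x1-r*res, y=y1-c*res
    xs=np.arange(x1,x0,-res);ys=np.arange(y1,y0,-res)
    X,Y=np.meshgrid(xs,ys,indexing='ij')
    uv=proj(f,T,np.stack([X.ravel(),Y.ravel(),np.full(X.size,z)],1)).reshape(*X.shape,2).astype(np.float32)
    return cv2.remap(f["frame"],uv[...,0],uv[...,1],cv2.INTER_LINEAR)
def quatR(q):
    from scipy.spatial.transform import Rotation as R
    return R.from_quat([q[1],q[2],q[3],q[0]]).as_matrix()
def toolT(s):
    T=np.eye(4);T[:3,:3]=quatR(s["tool_rot"]);T[:3,3]=s["tool_pos"];return T
E
cat > m.py <<'E'
from h import *
for n in ["top","scene"]:
    f=dict(np.load(n+"0.npz"));T=f["world_from_camera"];P=cloud(f,T)
    ok=f["z_map"]>0
    m=ok&(P[...,0]>.3)&(P[...,0]<.8)&(abs(P[...,1])<.5)
    print(n,"table z med",np.median(P[...,2][m]))
    reg=m&(P[...,2]>0.006)&(P[...,2]<.1)
    nn,lab,st,_=cv2.connectedComponentsWithStats(reg.astype(np.uint8))
    for i in range(1,nn):
        if st[i,4]<25: continue
        p=P[lab==i];c=f["frame"][lab==i].mean(0)
        hi=np.percentile(p[:,2],95); q=p[p[:,2]>hi-.012]
        (cx,cy),(w,h),a=cv2.minAreaRect((q[:,:2]*1000).astype(np.float32))
        print(f"pix {st[i,0]+st[i,2]//2,st[i,1]+st[i,3]//2} n{st[i,4]} rect ({cx:.0f},{cy:.0f}) {w:.0f}x{h:.0f} a{a:.0f} zmax {hi*1000:.0f} rgb {c.round()}")
    o=ortho(f,T,.3,.8,-.5,.5,.02,.00125); cv2.imwrite(f"pics/ortho_{n}.png",o[:,:,::-1])
E
python3 m.py
```

```text
top table z med 0.0009506717635758832
pix (np.int32(135), np.int32(146)) n1268 rect (755,433) 81x81 a24 zmax 91 rgb [195. 190. 181.]
pix (np.int32(292), np.int32(139)) n1813 rect (789,80) 439x22 a90 zmax 23 rgb [45. 44. 46.]
pix (np.int32(466), np.int32(142)) n252 rect (788,-335) 24x56 a0 zmax 35 rgb [236. 239. 232.]
pix (np.int32(317), np.int32(204)) n515 rect (634,18) 100x175 a5 zmax 14 rgb [252. 252. 249.]
pix (np.int32(229), np.int32(222)) n556 rect (589,220) 101x178 a1 zmax 15 rgb [ 98. 155. 243.]
pix (np.int32(415), np.int32(228)) n293 rect (584,-217) 100x157 a7 zmax 14 rgb [243.  92.  83.]
pix (np.int32(453), np.int32(214)) n44 rect (620,-306) 47x13 a18 zmax 13 rgb [237. 106.  95.]
pix (np.int32(491), np.int32(221)) n197 rect (602,-386) 21x49 a33 zmax 45 rgb [248. 213. 228.]
pix (np.int32(454), np.int32(235)) n58 rect (566,-310) 22x51 a73 zmax 13 rgb [240.  99.  89.]
pix (np.int32(432), np.int32(244)) n74 rect (542,-253) 69x22 a81 zmax 14 rgb [245.  85.  77.]
pix (np.int32(491), np.int32(259)) n258 rect (512,-387) 46x21 a55 zmax 45 rgb [116. 114. 112.]
pix (np.int32(153), np.i
[... 2138 characters left out ...]
 28x27 a41 zmax 17 rgb [200. 140. 128.]
pix (np.int32(135), np.int32(261)) n346 rect (515,-387) 55x21 a55 zmax 45 rgb [103.  95.  88.]
pix (np.int32(216), np.int32(283)) n725 rect (583,-227) 107x173 a7 zmax 13 rgb [198.  60.  44.]
pix (np.int32(333), np.int32(286)) n694 rect (634,17) 102x175 a6 zmax 13 rgb [217. 212. 196.]
pix (np.int32(561), np.int32(295)) n2426 rect (755,431) 80x83 a20 zmax 90 rgb [163. 158. 146.]
pix (np.int32(134), np.int32(297)) n449 rect (600,-386) 24x48 a37 zmax 45 rgb [192. 137. 149.]
pix (np.int32(379), np.int32(348)) n1917 rect (789,80) 439x21 a90 zmax 23 rgb [63. 60. 60.]
pix (np.int32(161), np.int32(381)) n262 rect (790,-336) 20x58 a0 zmax 34 rgb [209. 210. 198.]
```

```bash
python3 - <<'E'
from h import *
f=dict(np.load("top0.npz"));g=dict(np.load("scene0.npz"))
def o(f,x,y,z): return cv2.resize(ortho(f,f["world_from_camera"],x-.06,x+.06,y-.06,y+.06,z,.0006),(200,200))
L=[(512,-387,.04),(487,385,.04),(425,221,.025),(442,-202,.025)]
im=np.vstack([np.hstack([o(q,x/1000,y/1000,z) for x,y,z in L]) for q in (f,g)])
cv2.imwrite("pics/crops0.png",im[:,:,::-1])
E
```

```text
(no output)
```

View pics/crops0.png

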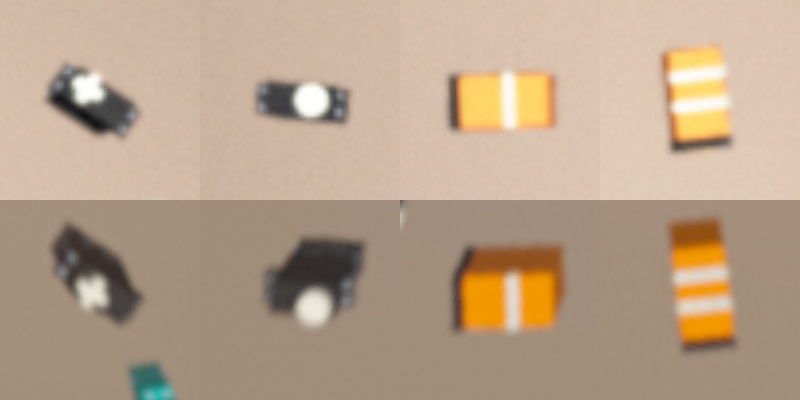

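View pics/ortho_top.png

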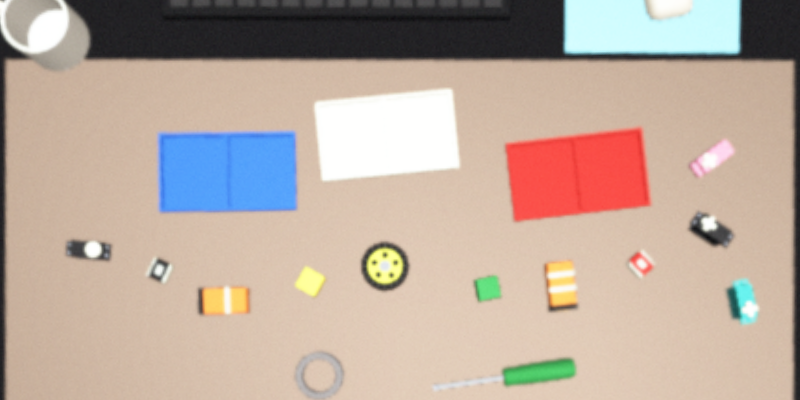

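```bash
cat > go.py <<'E'
import sys
from plant import state
from h import *
# usage: go.py x y z a   (mm, deg)
x,y,z,a=map(float,sys.argv[1:5])
s=state();T=toolT(s);R=T[:3,:3]
a0=np.degrees(np.arctan2(R[1,0],R[0,0]))
d=(a-a0+90)%180-90   # half-turn symmetric
if len(sys.argv)>5: d=(a-a0+180)%360-180
turn=-d; af=np.radians(a0+d)
tilt=np.degrees(np.arccos(-R[2,2]))
D=np.array([x,y,z])/1000-s["tool_pos"]
sh=np.array([np.cos(af)*D[0]+np.sin(af)*D[1],np.sin(af)*D[0]-np.cos(af)*D[1],-D[2]])/.04
print("t",round(s["time"],2),"pos",(s["tool_pos"]*1000).round(1),"a0 %.1f tilt %.2f tool-z dir %s j6 %.2f->%.2f"%(a0,tilt,R[:,2].round(4),s["joint_pos"][5],s["joint_pos"][5]-np.radians(d)),"F",s["contact_force"].round(1),"w",round(s["gripper_width"],3))
n=max(1,int(np.ceil(np.abs(turn)/5))); m=max(1,int(np.ceil(np.linalg.norm(sh)/1.0)))
print("turn total shares %.3f: %d rows of %.3f"%(turn/5,n,turn/5/n))
print("shift total shares",sh.round(3),": %d rows of"%m,(sh/m).round(3))
print("xy only total",sh[:2].round(3),"rows",int(np.ceil(np.linalg.norm(sh[:2])/1.0)))
E
python3 go.py 443 -202 150 -85
```

```text
t 0.15 pos [ 205.2 -589.8  230.3] a0 -70.8 tilt 0.09 tool-z dir [-3.0e-04  1.6e-03 -1.0e+00] j6 -0.12->0.13 F [ 0.6 -0.4 -0.7] w 1.001
turn total shares 2.837: 3 rows of 0.946
shift total shares [-9.14  -6.766  2.008] : 12 rows of [-0.762 -0.564  0.167]
xy only total [-9.14  -6.766] rows 12
```

>>> carry_out --moves '[[[0, 0, 0.946, 0, 0, 0, 1], [0, 0, 0.946, 0, 0, 0, 1], [0, 0, 0.946, 0, 0, 0, 1], [0, 0, 0, -0.762, -0.564, 0.167, 1], [0, 0, 0, -0.762, -0.564, 0.167, 1], [0, 0, 0, -0.762, -0.564, 0.167, 1], [0, 0, 0, -0.762, -0.564, 0.167, 1], [0, 0, 0, -0.762, -0.564, 0.167, 1]]]'

```text
time: 0.82
tool_pos: [0.3049, -0.4269, 0.1972]
tool_rot: [-0.0, 0.737, -0.676, -0.0]
contact_force: [0.6, -0.7, 1.1]
gripper_width: 1.005
```

>>> carry_out --moves '[[[0, 0, 0, -0.762, -0.564, 0.167, 1], [0, 0, 0, -0.762, -0.564, 0.167, 1], [0, 0, 0, -0.762, -0.564, 0.167, 1], [0, 0, 0, -0.762, -0.564, 0.167, 1], [0, 0, 0, -0.762, -0.564, 0.167, 1], [0, 0, 0, -0.762, -0.564, 0.167, 1], [0, 0, 0, -0.762, -0.564, 0.167, 1], [0, 0, 0, 0, 0, 0, 1]]]'

```text
time: 1.48
tool_pos: [0.4445, -0.1968, 0.1492]
tool_rot: [-0.001, 0.739, -0.673, -0.002]
contact_force: [-0.5, -0.1, -0.2]
gripper_width: 0.998
```

```bash
cat > wl.py <<'E'
import sys
from plant import state, grab_frame
from h import *
# wl.py name x y halfsize z : wrist ortho crop; and depth comps
name=sys.argv[1]; x,y,hs,z=[float(v)/1000 for v in sys.argv[2:6]]
s=state();f=grab_frame("wrist");T=toolT(s)@f["hand_eye"]
cv2.imwrite(f"pics/{name}_raw.png",f["frame"][:,:,::-1])
P=cloud(f,T); ok=(f["z_map"]>0)
m=ok&(abs(P[...,0]-x)<hs)&(abs(P[...,1]-y)<hs)
print("floor",np.percentile(P[...,2][m],[2,10,50]).round(4))
reg=m&(P[...,2]>.015)&(P[...,2]<.07)
nn,lab,st,_=cv2.connectedComponentsWithStats(reg.astype(np.uint8))
for i in range(1,nn):
    if st[i,4]<60: continue
    p=P[lab==i];c=f["frame"][lab==i].mean(0);hi=np.percentile(p[:,2],90);q=p[p[:,2]>hi-.006]
    (cx,cy),(w,h),a=cv2.minAreaRect((q[:,:2]*1000).astype(np.float32))
    print(f"rect ({cx:.1f},{cy:.1f}) {w:.0f}x{h:.0f} a{a:.1f} ztop {hi*1000:.1f} n{st[i,4]} rgb {c.round()}")
E
python3 wl.py bb 443 -202 90 25; python3 go.py 443 -202 12 -85
```

```text
floor [-2.000e-04  5.000e-04  2.149e-01]
rect (443.2,-201.7) 61x32 a6.0 ztop 26.0 n3184 rgb [213. 156.  91.]
rect (441.5,-117.0) 28x15 a11.4 ztop 28.7 n723 rgb [ 62. 142.  75.]
t 1.53 pos [ 443.6 -199.3  149.9] a0 -84.7 tilt 0.14 tool-z dir [-0.0018  0.0015 -1.    ] j6 0.90->0.91 F [ 0.2 -0.3 -0.6] w 1.003
turn total shares 0.062: 1 rows of 0.062
shift total shares [0.066 0.022 3.447] : 4 rows of [0.017 0.005 0.862]
xy only total [0.066 0.022] rows 1
```

>>> carry_out --moves '[[[0, 0, -0.12, 0.06, 0.0, 0.9, 1], [0, 0, 0, 0, 0, 0.9, 1], [0, 0, 0, 0, 0, 0.9, 1], [0, 0, 0, 0, 0, 0.6, 1], [0, 0, 0, 0, 0, 0.22, 1], [0, 0, 0, 0, 0, 0, 1]]]'

```text
time: 2.03
tool_pos: [0.4411, -0.2043, 0.0078]
tool_rot: [0.001, 0.74, -0.672, -0.003]
contact_force: [-1.3, -1.2, 0.4]
gripper_width: 0.998
```

```bash
python3 go.py 443 -202 9 -84
```

```text
t 2.03 pos [ 441.1 -204.3    7.8] a0 -84.5 tilt 0.32 tool-z dir [-0.0048  0.0029 -1.    ] j6 0.89->0.88 F [-1.3 -1.2  0.4] w 0.998
turn total shares -0.097: 1 rows of -0.097
shift total shares [-0.054 -0.052 -0.029] : 1 rows of [-0.054 -0.052 -0.029]
xy only total [-0.054 -0.052] rows 1
```

>>> carry_out --moves '[[[0, 0, 0, 0, 0, 0, -1], [0, 0, 0, 0, 0, 0, -1], [0, 0, 0, 0, 0, 0, -1], [0, 0, 0, 0, 0, 0, -1], [0, 0, 0, 0, 0, 0, -1], [0, 0, 0, 0, 0, 0, -1], [0, 0, 0, 0, 0, 0, -1], [0, 0, 0, 0, 0, 0, -1]]]'

```text
time: 2.7
tool_pos: [0.4449, -0.2057, 0.0123]
tool_rot: [-0.0, 0.741, -0.672, 0.002]
contact_force: [-0.3, -0.5, 6.7]
gripper_width: 0.354
```

```bash
python3 go.py 443 -202 80 -84;python3 go.py 578 -183 80 -83
```

```text
t 2.7 pos [ 444.9 -205.7   12.3] a0 -84.4 tilt 0.20 tool-z dir [ 0.0028 -0.002  -1.    ] j6 0.89->0.88 F [-0.3 -0.5  6.7] w 0.354
turn total shares -0.080: 1 rows of -0.080
shift total shares [-0.096  0.037 -1.692] : 2 rows of [-0.048  0.018 -0.846]
xy only total [-0.096  0.037] rows 1
t 2.7 pos [ 444.9 -205.7   12.3] a0 -84.4 tilt 0.20 tool-z dir [ 0.0028 -0.002  -1.    ] j6 0.89->0.86 F [-0.3 -0.5  6.7] w 0.354
turn total shares -0.280: 1 rows of -0.280
shift total shares [-0.157 -3.373 -1.692] : 4 rows of [-0.039 -0.843 -0.423]
xy only total [-0.157 -3.373] rows 4
```

>>> carry_out --moves '[[[0, 0, 0, 0, 0, -0.5, -1], [0, 0, 0, 0, 0, -0.75, -1], [0, 0, -0.28, 0, 0, -0.75, -1], [0, 0, 0, -0.04, -0.84, 0, -1], [0, 0, 0, -0.04, -0.84, 0, -1], [0, 0, 0, -0.04, -0.84, 0, -1], [0, 0, 0, -0.04, -0.84, 0, -1], [0, 0, 0, 0, 0, 0, -1]]]'

```text
time: 3.37
tool_pos: [0.5805, -0.1811, 0.0906]
tool_rot: [-0.001, 0.75, -0.662, 0.001]
contact_force: [-0.8, 0.3, -0.2]
gripper_width: 0.357
```

```bash
python3 wl.py bb2 578 -183 110 25;for i in 1 2 3; do python3 -c "
from plant import grab_frame;grab_frame('wrist')";python3 go.py 578 -183 80 -83|head -1; done; python3 go.py 578 -183 13 -83
```

```text
floor [-1.000e-04  6.000e-04  1.034e-01]
t 3.47 pos [ 576.4 -181.5   89.8] a0 -82.9 tilt 0.07 tool-z dir [-1.3e-03  3.0e-04 -1.0e+00] j6 1.02->1.02 F [ 0.2 -0.3 -0.4] w 0.358
t 3.52 pos [ 575.5 -181.7   89.7] a0 -83.0 tilt 0.10 tool-z dir [-1.7e-03  4.0e-04 -1.0e+00] j6 1.02->1.02 F [ 0.  -0.2 -1.4] w 0.352
t 3.57 pos [ 575.  -181.8   89.8] a0 -83.0 tilt 0.09 tool-z dir [-1.6e-03  4.0e-04 -1.0e+00] j6 1.02->1.02 F [-0.4  0.3 -0.5] w 0.356
t 3.57 pos [ 575.  -181.8   89.8] a0 -83.0 tilt 0.09 tool-z dir [-1.6e-03  4.0e-04 -1.0e+00] j6 1.02->1.02 F [-0.4  0.3 -0.5] w 0.356
turn total shares -0.002: 1 rows of -0.002
shift total shares [ 0.038 -0.07   1.919] : 2 rows of [ 0.019 -0.035  0.959]
xy only total [ 0.038 -0.07 ] rows 1
```

View pics/bb2_raw.png

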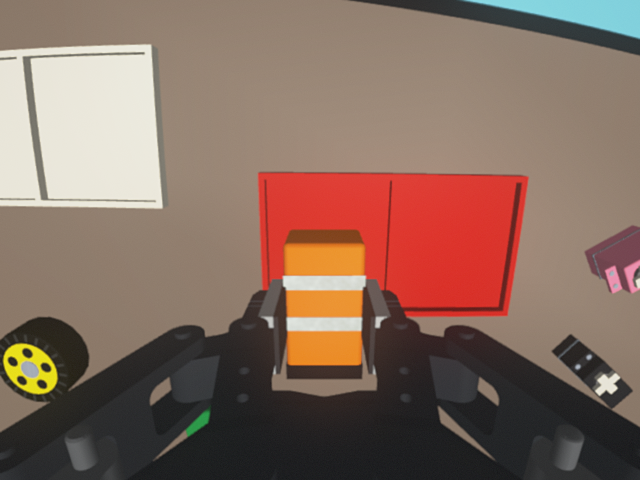

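```bash
python3 - <<'E'
from plant import state, grab_frame
from h import *
s=state();f=grab_frame("wrist");T=toolT(s)@f["hand_eye"]
p=ontoplane(f,T,[(260,172),(527,177),(508,315),(390,182),(388,308)],.01)*1000
print(p.round(0)); print((p[0]+p[2])/2)
E
```

```text
[[ 618. -136.   10.]
 [ 636. -304.   10.]
 [ 541. -317.   10.]
 [ 622. -217.   10.]
 [ 536. -231.   10.]]
[ 579.2805969  -226.65063529   10.        ]
```

>>> carry_out --moves '[[[0, 0, 0, 0.06, 0, 0.7, -1], [0, 0, 0, 0, 0, 0.7, -1], [0, 0, 0, 0, 0, 0.3, -1], [0, 0, 0, 0, 0, 0.1, -1], [0, 0, 0, 0, 0, 0.08, -1], [0, 0, 0, 0, 0, 0.03, -1], [0, 0, 0, 0, 0, 0, -1], [0, 0, 0, 0, 0, 0, -1]]]'

```text
time: 4.28
tool_pos: [0.5774, -0.1849, 0.0153]
tool_rot: [-0.0, 0.749, -0.663, 0.001]
contact_force: [0.4, -0.5, 2.2]
gripper_width: 0.356
```

```bash
python3 go.py 575 -184 13 -83|head -1
```

```text
t 4.28 pos [ 577.4 -184.9   15.3] a0 -83.0 tilt 0.17 tool-z dir [ 0.0027 -0.0011 -1.    ] j6 1.02->1.02 F [ 0.4 -0.5  2.2] w 0.356
```

>>> carry_out --moves '[[[0, 0, 0, 0, 0, 0, -0.2], [0, 0, 0, 0, 0, 0, 0.0], [0, 0, 0, 0, 0, 0, 0.1], [0, 0, 0, 0, 0, 0, 0.1], [0, 0, 0, 0, 0, -0.2, 0.2], [0, 0, 0, 0, 0, -0.8, 0.4], [0, 0, 0, 0, 0, -1, 1], [0, 0, 0, 0, 0, -1, 1]]]'

```text
time: 4.95
tool_pos: [0.5753, -0.1839, 0.1345]
tool_rot: [0.0, 0.749, -0.663, -0.001]
contact_force: [1.0, -0.5, 0.3]
gripper_width: 0.955
```

```bash
python3 wl.py bb3 580 -226 120 25; python3 go.py 513.5 -387 130 -35
```

```text
floor [-0.0002  0.0005  0.0102]
rect (575.9,-184.8) 61x32 a7.1 ztop 28.9 n3672 rgb [211. 147.  81.]
t 5.0 pos [ 580.9 -186.3  146.1] a0 -83.0 tilt 0.83 tool-z dir [ 0.0131 -0.006  -0.9999] j6 1.02->0.18 F [ 4.1 -1.1  6.6] w 0.999
turn total shares -9.599: 10 rows of -0.960
shift total shares [1.497 5.076 0.402] : 6 rows of [0.249 0.846 0.067]
xy only total [1.497 5.076] rows 6
```

View pics/bb3_raw.png

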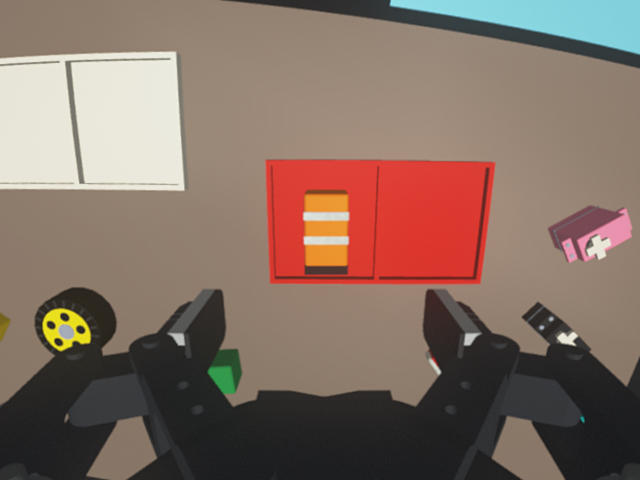

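>>> carry_out --moves '[[[0, 0, -0.96, 0, 0, 0, 1], [0, 0, -0.96, 0, 0, 0, 1], [0, 0, -0.96, 0, 0, 0, 1], [0, 0, -0.96, 0, 0, 0, 1], [0, 0, -0.96, 0, 0, 0, 1], [0, 0, -0.96, 0, 0, 0, 1], [0, 0, -0.96, 0, 0, 0, 1], [0, 0, -0.96, 0, 0, 0, 1]]]'

```text
time: 5.67
tool_pos: [0.5765, -0.1845, 0.1344]
tool_rot: [0.0, 0.926, -0.378, 0.0]
contact_force: [0.1, -0.2, 0.7]
gripper_width: 0.998
```

>>> carry_out --moves '[[[0, 0, -0.96, 0, 0, 0, 1], [0, 0, -0.96, 0, 0, 0, 1], [0, 0, 0, 0.273, 0.84, 0, 1], [0, 0, 0, 0.273, 0.84, 0, 1], [0, 0, 0, 0.273, 0.84, 0, 1], [0, 0, 0, 0.273, 0.84, 0, 1], [0, 0, 0, 0.273, 0.84, 0, 1], [0, 0, 0, 0.273, 0.84, 0, 1]]]'

```text
time: 6.33
tool_pos: [0.5138, -0.3887, 0.1346]
tool_rot: [0.0, 0.954, -0.301, 0.0]
contact_force: [1.0, 0.6, 0.3]
gripper_width: 1.002
```

>>> carry_out --moves '[[[0, 0, 0, 0, 0, 0, 1], [0, 0, 0, 0, 0, 0, 1], [0, 0, 0, 0, 0, 0, 1]]]'

```text
time: 6.58
tool_pos: [0.5144, -0.3869, 0.1341]
tool_rot: [-0.0, 0.954, -0.301, 0.0]
contact_force: [0.5, 0.2, 0.0]
gripper_width: 1.001
```

```bash
python3 wl.py sa 513 -387 70 38; python3 go.py 513.5 -387 10 -35
```

```text
floor [-0.      0.0007  0.2041]
rect (580.6,-373.2) 5x10 a1.1 ztop 32.7 n73 rgb [226. 167. 190.]
rect (513.0,-387.1) 39x19 a55.5 ztop 44.2 n2031 rgb [129. 127. 123.]
rect (447.2,-423.7) 19x8 a89.9 ztop 36.8 n314 rgb [ 80. 171. 165.]
t 6.63 pos [ 514.6 -386.3  134. ] a0 -35.0 tilt 0.03 tool-z dir [ 1.e-04  4.e-04 -1.e+00] j6 -0.15->-0.15 F [0.1 0.2 0.6] w 0.999
turn total shares 0.006: 1 rows of 0.006
shift total shares [-0.013  0.03   3.1  ] : 4 rows of [-0.003  0.008  0.775]
xy only total [-0.013  0.03 ] rows 1
```

View pics/sa_raw.png

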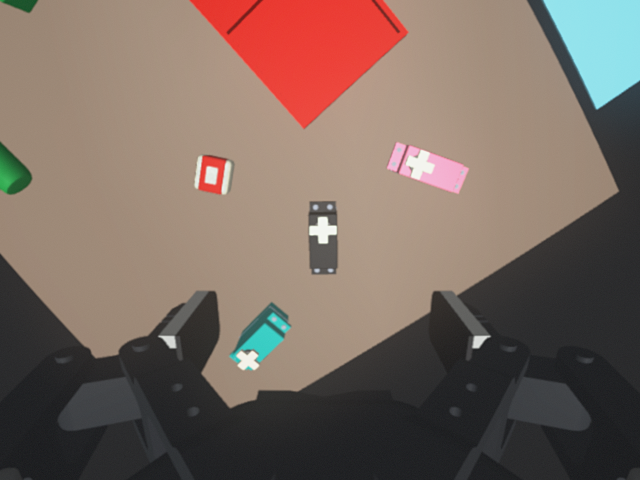

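>>> carry_out --moves '[[[0, 0, 0, 0, 0.03, 0.9, 1], [0, 0, 0, 0, 0, 0.9, 1], [0, 0, 0, 0, 0, 0.8, 1], [0, 0, 0, 0, 0, 0.4, 1], [0, 0, 0, 0, 0, 0.1, 1], [0, 0, 0, 0, 0, 0, 1]]]'

```text
time: 7.13
tool_pos: [0.5133, -0.386, 0.0083]
tool_rot: [-0.001, 0.954, -0.3, -0.002]
contact_force: [0.3, -0.1, -0.5]
gripper_width: 1.0
```

>>> carry_out --moves '[[[0, 0, 0, 0, 0, 0, -1], [0, 0, 0, 0, 0, 0, -1], [0, 0, 0, 0, 0, 0, -1], [0, 0, 0, 0, 0, 0, -1], [0, 0, 0, 0, 0, 0, -1], [0, 0, 0, 0, 0, 0, -1], [0, 0, 0, 0, 0, 0, -1], [0, 0, 0, 0, 0, 0, -1]]]'

```text
time: 7.8
tool_pos: [0.5143, -0.3888, 0.0111]
tool_rot: [0.0, 0.954, -0.301, 0.001]
contact_force: [0.2, -0.2, 5.4]
gripper_width: 0.223
```

```bash
python3 go.py 589 176 100 1
```

```text
t 7.8 pos [ 514.3 -388.8   11.1] a0 -35.0 tilt 0.11 tool-z dir [ 0.0014 -0.0013 -1.    ] j6 -0.15->-0.78 F [ 0.2 -0.2  5.4] w 0.223
turn total shares -7.204: 8 rows of -0.900
shift total shares [  2.115 -14.085  -2.222] : 15 rows of [ 0.141 -0.939 -0.148]
xy only total [  2.115 -14.085] rows 15
```

>>> carry_out --moves '[[[0, 0, 0, 0, 0, -0.5, -1], [0, 0, -0.9, 0, 0, -0.9, -1], [0, 0, -0.9, 0, 0, -0.9, -1], [0, 0, -0.9, 0, 0, 0, -1], [0, 0, -0.9, 0, 0, 0, -1], [0, 0, -0.9, 0, 0, 0, -1], [0, 0, -0.9, 0, 0, 0, -1], [0, 0, -0.9, 0, 0, 0, -1]]]'

```text
time: 8.47
tool_pos: [0.5132, -0.3877, 0.1011]
tool_rot: [-0.0, 1.0, -0.029, -0.001]
contact_force: [0.4, -0.9, -0.7]
gripper_width: 0.223
```

>>> carry_out --moves '[[[0, 0, -0.9, 0, 0, 0, -1], [0, 0, 0, 0.14, -0.94, 0, -1], [0, 0, 0, 0.14, -0.94, 0, -1], [0, 0, 0, 0.14, -0.94, 0, -1], [0, 0, 0, 0.14, -0.94, 0, -1], [0, 0, 0, 0.14, -0.94, 0, -1], [0, 0, 0, 0.14, -0.94, 0, -1], [0, 0, 0, 0.14, -0.94, 0, -1]]]'

```text
time: 9.13
tool_pos: [0.5476, -0.1223, 0.1013]
tool_rot: [-0.0, 1.0, 0.008, -0.001]
contact_force: [0.7, 0.6, -0.6]
gripper_width: 0.221
```

>>> carry_out --moves '[[[0, 0, 0, 0.14, -0.94, 0, -1], [0, 0, 0, 0.14, -0.94, 0, -1], [0, 0, 0, 0.14, -0.94, 0, -1], [0, 0, 0, 0.14, -0.94, 0, -1], [0, 0, 0, 0.14, -0.94, 0, -1], [0, 0, 0, 0.14, -0.94, 0, -1], [0, 0, 0, 0.14, -0.94, 0, -1], [0, 0, 0, 0, 0, 0, -1]]]'

```text
time: 9.8
tool_pos: [0.5825, 0.1453, 0.1015]
tool_rot: [-0.001, 1.0, 0.011, -0.0]
contact_force: [-0.1, 0.3, -0.1]
gripper_width: 0.219
```

>>> carry_out --moves '[[[0, 0, 0, 0, 0, 0, -1], [0, 0, 0, 0, 0, 0, -1], [0, 0, 0, 0, 0, 0, -1], [0, 0, 0, 0, 0, 0, -1]]]'

```text
time: 10.13
tool_pos: [0.5828, 0.1383, 0.1017]
tool_rot: [0.0, 1.0, 0.008, -0.0]
contact_force: [-0.3, 0.1, -0.6]
gripper_width: 0.223
```

```bash
python3 wl.py sa2 589 176 110 25; python3 go.py 589 176 13 1
```

```text
floor [-0.0001  0.0007  0.0083]
t 10.18 pos [582.9 138.3 101.8] a0 0.9 tilt 0.02 tool-z dir [-3.e-04 -1.e-04 -1.e+00] j6 0.09->0.09 F [-0.4 -0.3  0.7] w 0.223
turn total shares -0.023: 1 rows of -0.023
shift total shares [ 0.17  -0.939  2.22 ] : 3 rows of [ 0.057 -0.313  0.74 ]
xy only total [ 0.17  -0.939] rows 1
```

View pics/sa2_raw.png

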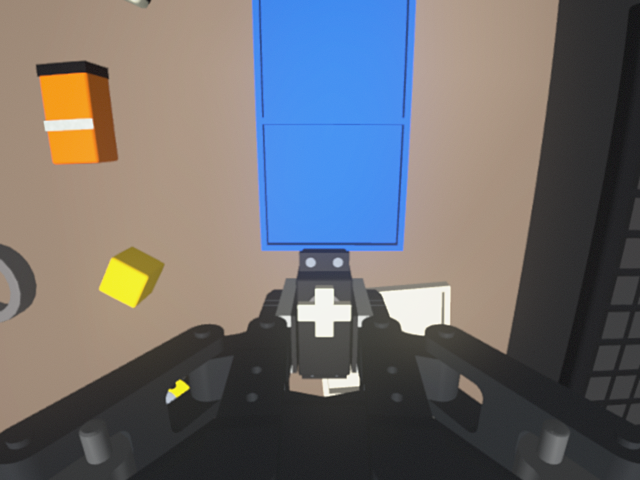

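```bash
python3 - <<'E'
from plant import state, grab_frame
from h import *
s=state();f=grab_frame("wrist");T=toolT(s)@f["hand_eye"]
p=ontoplane(f,T,[(262,250),(404,250),(259,124),(411,124)],.01)*1000
print(p.round(1)); print(p[:2].mean(0),p[2:].mean(0),p.mean(0))
E
```

```text
[[540.5 131.5  10. ]
 [638.8 133.   10. ]
 [540.7 215.1  10. ]
 [637.4 216.8  10. ]]
[589.65281821 132.25390578  10.        ] [589.05099395 215.97482977  10.        ] [589.35190608 174.11436778  10.        ]
```

>>> carry_out --moves '[[[0, 0, 0, 0.16, -0.89, 0, -1], [0, 0, 0, 0, 0, 0.6, -1], [0, 0, 0, 0, 0, 0.7, -1], [0, 0, 0, 0, 0, 0.5, -1], [0, 0, 0, 0, 0, 0.25, -1], [0, 0, 0, 0, 0, 0.1, -1], [0, 0, 0, 0, 0, 0.06, -1], [0, 0, 0, 0, 0, 0, -1]]]'

```text
time: 10.9
tool_pos: [0.5897, 0.175, 0.0147]
tool_rot: [-0.0, 1.0, 0.008, 0.001]
contact_force: [-0.6, 0.0, -1.0]
gripper_width: 0.221
```

>>> carry_out --moves '[[[0, 0, 0, 0, 0, 0, -1], [0, 0, 0, 0, 0, 0, -1]]]'

```text
time: 11.07
tool_pos: [0.5898, 0.1753, 0.0148]
tool_rot: [-0.0, 1.0, 0.008, 0.001]
contact_force: [-0.5, 0.7, -0.7]
gripper_width: 0.223
```

>>> carry_out --moves '[[[0, 0, 0, 0, 0, 0, -0.45], [0, 0, 0, 0, 0, 0, -0.3], [0, 0, 0, 0, 0, 0, -0.1], [0, 0, 0, 0, 0, 0, 0.1], [0, 0, 0, 0, 0, -0.2, 0.2], [0, 0, 0, 0, 0, -0.8, 0.4], [0, 0, 0, 0, 0, -1, 1], [0, 0, 0, 0, 0, -1, 1]]]'

```text
time: 11.73
tool_pos: [0.5876, 0.1751, 0.1342]
tool_rot: [0.0, 1.0, 0.009, -0.001]
contact_force: [0.2, -0.1, -1.0]
gripper_width: 0.952
```

```bash
python3 wl.py sa3 589 190 110 25; python3 go.py 487.5 384 136 -4
```

```text
floor [-0.      0.0007  0.0386]
rect (589.9,175.8) 19x39 a0.6 ztop 47.1 n2090 rgb [116. 122. 137.]
t 11.78 pos [593.6 176.3 145.7] a0 1.0 tilt 0.83 tool-z dir [ 0.0143  0.0024 -0.9999] j6 0.15->0.24 F [4.9 1.4 6. ] w 0.997
turn total shares 1.002: 2 rows of 0.501
shift total shares [-3.007 -4.995  0.243] : 6 rows of [-0.501 -0.833  0.04 ]
xy only total [-3.007 -4.995] rows 6
```

View pics/sa3_raw.png

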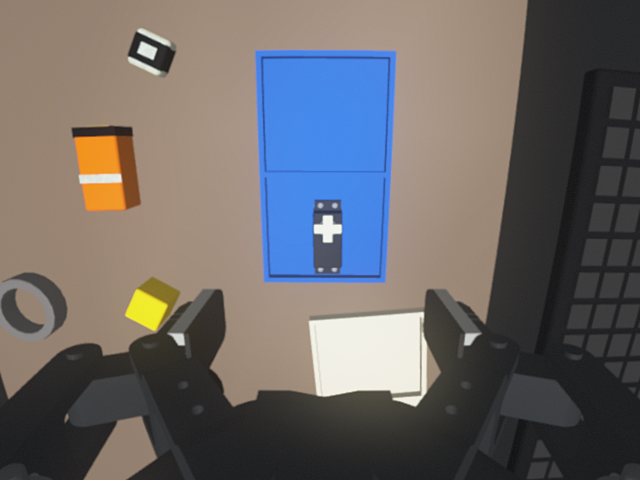

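>>> carry_out --moves '[[[0, 0, 0.5, 0, 0, 0, 1], [0, 0, 0.5, 0, 0, 0, 1], [0, 0, 0, -0.48, -0.838, 0, 1], [0, 0, 0, -0.48, -0.838, 0, 1], [0, 0, 0, -0.48, -0.838, 0, 1], [0, 0, 0, -0.48, -0.838, 0, 1], [0, 0, 0, -0.48, -0.838, 0, 1], [0, 0, 0, -0.48, -0.838, 0, 1]]]'

```text
time: 12.45
tool_pos: [0.487, 0.3856, 0.1343]
tool_rot: [-0.0, 0.999, -0.035, 0.0]
contact_force: [-0.8, 0.2, 0.1]
gripper_width: 1.004
```

>>> carry_out --moves '[[[0, 0, 0, 0, 0, 0, 1], [0, 0, 0, 0, 0, 0, 1], [0, 0, 0, 0, 0, 0, 1], [0, 0, 0, 0, 0, 0, 1]]]'

```text
time: 12.78
tool_pos: [0.4885, 0.383, 0.1337]
tool_rot: [0.0, 0.999, -0.036, 0.0]
contact_force: [0.3, -0.7, 0.0]
gripper_width: 0.999
```

```bash
python3 wl.py sb 487 384 70 38; python3 go.py 487.5 384 10 -4
```

```text
floor [-1.000e-04  7.000e-04  2.036e-01]
rect (486.5,387.4) 39x19 a86.4 ztop 44.3 n2072 rgb [132. 130. 126.]
t 12.83 pos [488.6 382.8 133.7] a0 -4.1 tilt 0.02 tool-z dir [ 2.e-04 -2.e-04 -1.e+00] j6 0.62->0.61 F [-0.4 -0.7 -0.4] w 1.0
turn total shares -0.021: 1 rows of -0.021
shift total shares [-0.029 -0.027  3.091] : 4 rows of [-0.007 -0.007  0.773]
xy only total [-0.029 -0.027] rows 1
```

View pics/sb_raw.png

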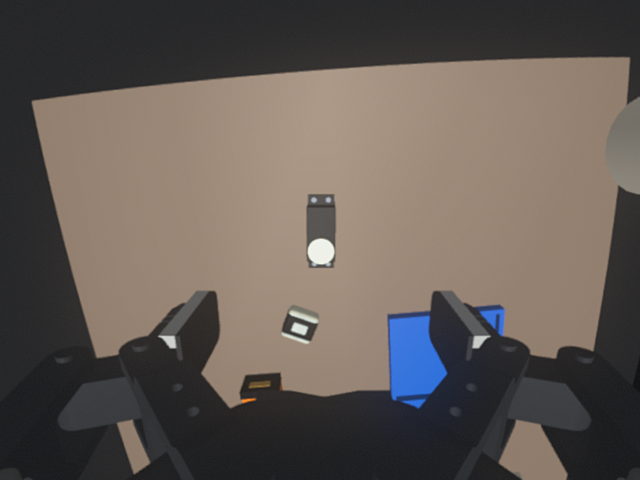

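>>> carry_out --moves '[[[0, 0, 0, -0.05, -0.07, 0.9, 1], [0, 0, 0, 0, 0, 0.9, 1], [0, 0, 0, 0, 0, 0.8, 1], [0, 0, 0, 0, 0, 0.4, 1], [0, 0, 0, 0, 0, 0.09, 1], [0, 0, 0, 0, 0, 0, 1]]]'

```text
time: 13.33
tool_pos: [0.4857, 0.3853, 0.0084]
tool_rot: [0.001, 0.999, -0.036, -0.001]
contact_force: [-0.7, -1.3, 0.5]
gripper_width: 1.001
```

>>> carry_out --moves '[[[0, 0, 0, 0, 0, 0, -1], [0, 0, 0, 0, 0, 0, -1], [0, 0, 0, 0, 0, 0, -1], [0, 0, 0, 0, 0, 0, -1], [0, 0, 0, 0, 0, 0, -1], [0, 0, 0, 0, 0, 0, -1], [0, 0, 0, 0, 0, 0, -1], [0, 0, 0, 0, 0, 0, -1]]]'

```text
time: 14.0
tool_pos: [0.4868, 0.3874, 0.0111]
tool_rot: [-0.001, 0.999, -0.035, 0.001]
contact_force: [-0.1, -0.1, 5.1]
gripper_width: 0.223
```

```bash
python3 go.py 588.5 258 102 1
```

```text
t 14.0 pos [486.8 387.4  11.1] a0 -4.0 tilt 0.11 tool-z dir [ 0.0016  0.0011 -1.    ] j6 0.62->0.54 F [-0.1 -0.1  5.1] w 0.223
turn total shares -1.000: 2 rows of -0.500
shift total shares [ 2.486  3.28  -2.272] : 5 rows of [ 0.497  0.656 -0.454]
xy only total [2.486 3.28 ] rows 5
```

>>> carry_out --moves '[[[0, 0, 0, 0, 0, -0.5, -1], [0, 0, -0.5, 0, 0, -0.9, -1], [0, 0, -0.5, 0, 0, -0.9, -1], [0, 0, 0, 0.5, 0.656, 0, -1], [0, 0, 0, 0.5, 0.656, 0, -1], [0, 0, 0, 0.5, 0.656, 0, -1], [0, 0, 0, 0.5, 0.656, 0, -1], [0, 0, 0, 0.5, 0.656, 0, -1]]]'

```text
time: 14.67
tool_pos: [0.5885, 0.2561, 0.1013]
tool_rot: [0.0, 1.0, 0.009, -0.001]
contact_force: [0.4, 0.6, -0.1]
gripper_width: 0.221
```

>>> carry_out --moves '[[[0, 0, 0, 0, 0, 0, -1], [0, 0, 0, 0, 0, 0, -1], [0, 0, 0, 0, 0, 0, -1], [0, 0, 0, 0, 0, 0, -1]]]'

```text
time: 15.0
tool_pos: [0.5873, 0.2582, 0.1013]
tool_rot: [0.0, 1.0, 0.009, -0.001]
contact_force: [-0.5, -0.5, -1.3]
gripper_width: 0.225
```

```bash
python3 wl.py sb2 588 258 110 25; python3 go.py 588.5 258 13.3 1
```

```text
floor [-1.000e-04  5.000e-04  1.285e-01]
rect (590.1,163.1) 19x12 a3.6 ztop 42.0 n328 rgb [93. 92. 89.]
t 15.05 pos [587.3 258.3 101.5] a0 1.1 tilt 0.06 tool-z dir [-1.e-03 -1.e-04 -1.e+00] j6 0.28->0.28 F [ 0.6 -0.2 -1.2] w 0.224
turn total shares 0.015: 1 rows of 0.015
shift total shares [0.029 0.009 2.205] : 3 rows of [0.01  0.003 0.735]
xy only total [0.029 0.009] rows 1
```

View pics/sb2_raw.png

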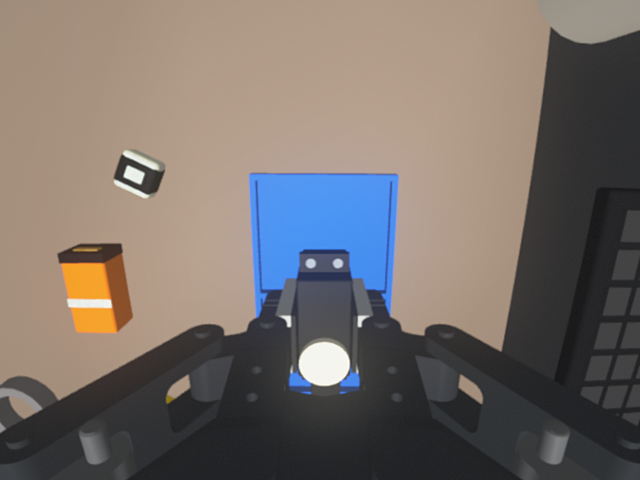

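>>> carry_out --moves '[[[0, 0, 0, 0.03, 0, 0.6, -1], [0, 0, 0, 0, 0, 0.7, -1], [0, 0, 0, 0, 0, 0.5, -1], [0, 0, 0, 0, 0, 0.25, -1], [0, 0, 0, 0, 0, 0.1, -1], [0, 0, 0, 0, 0, 0.05, -1], [0, 0, 0, 0, 0, 0, -1], [0, 0, 0, 0, 0, 0, -1]]]'

```text
time: 15.72
tool_pos: [0.5905, 0.258, 0.0154]
tool_rot: [-0.0, 1.0, 0.009, 0.001]
contact_force: [-0.5, 0.0, -0.6]
gripper_width: 0.225
```

>>> carry_out --moves '[[[0, 0, 0, 0, 0, 0, -1]]]'

```text
time: 15.8
tool_pos: [0.5904, 0.2578, 0.0153]
tool_rot: [-0.0, 1.0, 0.009, 0.001]
contact_force: [-0.1, 0.1, -0.7]
gripper_width: 0.223
```

>>> carry_out --moves '[[[0, 0, 0, 0, 0, 0, -0.45], [0, 0, 0, 0, 0, 0, -0.3], [0, 0, 0, 0, 0, 0, -0.1], [0, 0, 0, 0, 0, 0, 0.1], [0, 0, 0, 0, 0, -0.2, 0.2], [0, 0, 0, 0, 0, -0.8, 0.4], [0, 0, 0, 0, 0, -1, 1], [0, 0, 0, 0, 0, -1, 1]]]'

```text
time: 16.47
tool_pos: [0.5885, 0.2571, 0.1345]
tool_rot: [0.0, 1.0, 0.009, -0.001]
contact_force: [1.8, 1.0, -0.2]
gripper_width: 0.954
```

>>> carry_out --moves '[[[0, 0, 0, 0, 0, 0, 1], [0, 0, 0, 0, 0, 0, 1], [0, 0, 0, 0, 0, 0, 1]]]'

```text
time: 16.72
tool_pos: [0.5895, 0.2574, 0.1344]
tool_rot: [-0.0, 1.0, 0.009, 0.0]
contact_force: [-0.4, -0.8, -0.8]
gripper_width: 1.001
```

```bash
python3 wl.py sb3 589 220 110 25; python3 go.py 425 220 134 1
```

```text
floor [0.     0.0008 0.1713]
rect (590.7,257.9) 19x39 a0.5 ztop 47.4 n2087 rgb [129. 135. 151.]
rect (589.9,175.9) 19x39 a0.6 ztop 47.1 n1622 rgb [111. 115. 130.]
t 16.77 pos [588.6 257.2 132.8] a0 1.0 tilt 0.12 tool-z dir [-2.e-03 -6.e-04 -1.e+00] j6 0.28->0.28 F [-0.4 -0.5 -0.5] w 1.002
turn total shares -0.002: 1 rows of -0.002
shift total shares [-4.107  0.859 -0.03 ] : 5 rows of [-0.821  0.172 -0.006]
xy only total [-4.107  0.859] rows 5
```

View pics/sb3_raw.png

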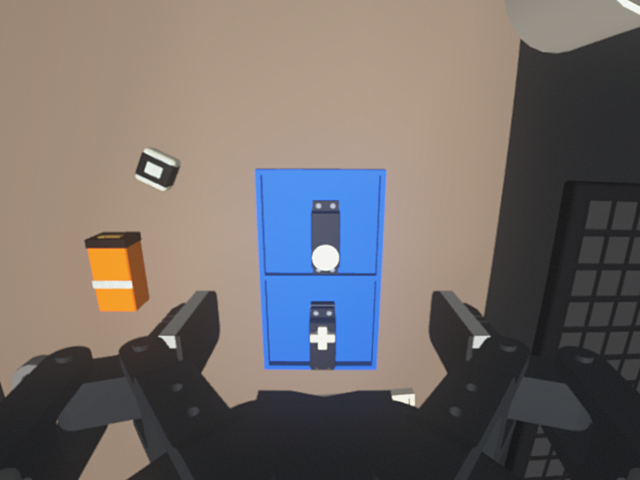

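>>> carry_out --moves '[[[0, 0, 0, -0.821, 0.172, 0, 1], [0, 0, 0, -0.821, 0.172, 0, 1], [0, 0, 0, -0.821, 0.172, 0, 1], [0, 0, 0, -0.821, 0.172, 0, 1], [0, 0, 0, -0.821, 0.172, 0, 1], [0, 0, 0, 0, 0, 0, 1], [0, 0, 0, 0, 0, 0, 1], [0, 0, 0, 0, 0, 0, 1]]]'

```text
time: 17.43
tool_pos: [0.4256, 0.2201, 0.1329]
tool_rot: [0.0, 1.0, 0.009, -0.001]
contact_force: [0.4, -0.1, -0.1]
gripper_width: 1.0
```

```bash
python3 wl.py ba 425 220 70 38; python3 go.py 425 220 10 1
```

```text
floor [0.     0.0008 0.2029]
rect (423.9,221.2) 32x61 a2.0 ztop 26.1 n3587 rgb [218. 161.  81.]
t 17.48 pos [426.4 220.3 133.5] a0 1.0 tilt 0.04 tool-z dir [-6.e-04 -2.e-04 -1.e+00] j6 0.30->0.30 F [-0.4  0.7 -0.7] w 0.999
turn total shares -0.004: 1 rows of -0.004
shift total shares [-0.035  0.006  3.087] : 4 rows of [-0.009  0.001  0.772]
xy only total [-0.035  0.006] rows 1
```

>>> carry_out --moves '[[[0, 0, -0.15, -0.05, -0.02, 0.9, 1], [0, 0, 0, 0, 0, 0.9, 1], [0, 0, 0, 0, 0, 0.8, 1], [0, 0, 0, 0, 0, 0.4, 1], [0, 0, 0, 0, 0, 0.09, 1], [0, 0, 0, 0, 0, 0, 1]]]'

```text
time: 17.98
tool_pos: [0.4237, 0.2207, 0.0089]
tool_rot: [0.001, 1.0, 0.015, -0.002]
contact_force: [-0.0, -0.1, -0.7]
gripper_width: 1.004
```

>>> carry_out --moves '[[[0, 0, 0, 0, 0, 0, -1], [0, 0, 0, 0, 0, 0, -1], [0, 0, 0, 0, 0, 0, -1], [0, 0, 0, 0, 0, 0, -1], [0, 0, 0, 0, 0, 0, -1], [0, 0, 0, 0, 0, 0, -1], [0, 0, 0, 0, 0, 0, -1], [0, 0, 0, 0, 0, 0, -1]]]'

```text
time: 18.65
tool_pos: [0.4253, 0.2215, 0.0119]
tool_rot: [-0.0, 1.0, 0.015, 0.001]
contact_force: [0.1, 0.0, 6.7]
gripper_width: 0.358
```

```bash
python3 go.py 585 -268 102 7.5
```

```text
t 18.65 pos [425.3 221.5  11.9] a0 1.7 tilt 0.17 tool-z dir [ 0.0029  0.001  -1.    ] j6 0.29->0.19 F [0.1 0.  6.7] w 0.358
turn total shares -1.151: 2 rows of -0.575
shift total shares [ 2.361 12.653 -2.252] : 14 rows of [ 0.169  0.904 -0.161]
xy only total [ 2.361 12.653] rows 13
```

>>> carry_out --moves '[[[0, 0, 0, 0, 0, -0.5, -1], [0, 0, -0.575, 0, 0, -0.9, -1], [0, 0, -0.575, 0, 0, -0.9, -1], [0, 0, 0, 0.18, 0.94, 0, -1], [0, 0, 0, 0.18, 0.94, 0, -1], [0, 0, 0, 0.18, 0.94, 0, -1], [0, 0, 0, 0.18, 0.94, 0, -1], [0, 0, 0, 0.18, 0.94, 0, -1]]]'

```text
time: 19.32
tool_pos: [0.4838, 0.0377, 0.1021]
tool_rot: [-0.0, 0.998, 0.066, -0.0]
contact_force: [0.5, 1.2, -1.2]
gripper_width: 0.355
```

>>> carry_out --moves '[[[0, 0, 0, 0.18, 0.94, 0, -1], [0, 0, 0, 0.18, 0.94, 0, -1], [0, 0, 0, 0.18, 0.94, 0, -1], [0, 0, 0, 0.18, 0.94, 0, -1], [0, 0, 0, 0.18, 0.94, 0, -1], [0, 0, 0, 0.18, 0.94, 0, -1], [0, 0, 0, 0.18, 0.94, 0, -1], [0, 0, 0, 0.1, 0.9, 0, -1]]]'

```text
time: 19.98
tool_pos: [0.5771, -0.2521, 0.1017]
tool_rot: [-0.0, 0.998, 0.065, -0.0]
contact_force: [0.5, -0.2, -1.1]
gripper_width: 0.36
```

>>> carry_out --moves '[[[0, 0, 0, 0, 0, 0, -1], [0, 0, 0, 0, 0, 0, -1], [0, 0, 0, 0, 0, 0, -1], [0, 0, 0, 0, 0, 0, -1]]]'

```text
time: 20.32
tool_pos: [0.5764, -0.2488, 0.1017]
tool_rot: [-0.001, 0.998, 0.066, -0.001]
contact_force: [-0.3, 0.4, -1.5]
gripper_width: 0.359
```

```bash
python3 wl.py ba2 585 -268 110 25; python3 go.py 585 -268 13.3 7.5
```

```text
floor [1.000e-04 8.000e-04 1.313e-01]
rect (575.8,-184.8) 61x32 a6.8 ztop 29.1 n5531 rgb [225. 170.  95.]
t 20.37 pos [ 576.6 -248.7  101.9] a0 7.6 tilt 0.07 tool-z dir [-9.e-04  8.e-04 -1.e+00] j6 -0.66->-0.66 F [-0.7  0.6 -0.7] w 0.356
turn total shares 0.014: 1 rows of 0.014
shift total shares [0.145 0.505 2.214] : 3 rows of [0.048 0.168 0.738]
xy only total [0.145 0.505] rows 1
```

View pics/ba2_raw.png

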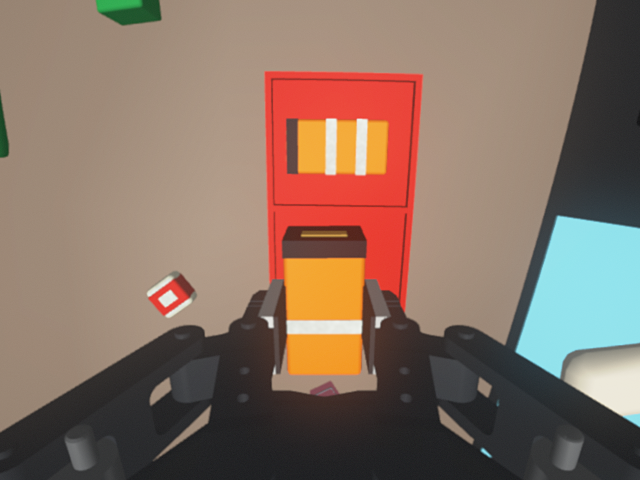

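>>> carry_out --moves '[[[0, 0, 0, 0.145, 0.505, 0, -1], [0, 0, 0, 0, 0, 0.6, -1], [0, 0, 0, 0, 0, 0.7, -1], [0, 0, 0, 0, 0, 0.5, -1], [0, 0, 0, 0, 0, 0.25, -1], [0, 0, 0, 0, 0, 0.1, -1], [0, 0, 0, 0, 0, 0.06, -1], [0, 0, 0, 0, 0, 0, -1]]]'

```text
time: 21.03
tool_pos: [0.5861, -0.269, 0.0152]
tool_rot: [0.0, 0.998, 0.066, 0.001]
contact_force: [-0.1, -0.9, -0.4]
gripper_width: 0.356
```

>>> carry_out --moves '[[[0, 0, 0, 0, 0, 0, -1], [0, 0, 0, 0, 0, 0, -1]]]'

```text
time: 21.2
tool_pos: [0.5861, -0.2694, 0.015]
tool_rot: [0.0, 0.998, 0.066, 0.001]
contact_force: [0.3, 1.4, 2.2]
gripper_width: 0.355
```

>>> carry_out --moves '[[[0, 0, 0, 0, 0, 0, -0.2], [0, 0, 0, 0, 0, 0, 0.0], [0, 0, 0, 0, 0, 0, 0.1], [0, 0, 0, 0, 0, 0, 0.1], [0, 0, 0, 0, 0, -0.2, 0.2], [0, 0, 0, 0, 0, -0.8, 0.4], [0, 0, 0, 0, 0, -1, 1], [0, 0, 0, 0, 0, -1, 1]]]'

```text
time: 21.87
tool_pos: [0.5845, -0.269, 0.1345]
tool_rot: [-0.001, 0.998, 0.065, -0.001]
contact_force: [0.4, -0.8, 0.4]
gripper_width: 0.955
```

>>> carry_out --moves '[[[0, 0, 0, 0, 0, 0, 1], [0, 0, 0, 0, 0, 0, 1], [0, 0, 0, 0, 0, 0, 1]]]'

```text
time: 22.12
tool_pos: [0.5854, -0.2696, 0.1344]
tool_rot: [0.0, 0.998, 0.065, 0.0]
contact_force: [0.2, -0.1, -1.3]
gripper_width: 0.998
```

```bash
python3 wl.py ba3 580 -226 110 25; python3 go.py 468 18 134 5.5
```

```text
floor [-0.0001  0.0006  0.0279]
rect (576.2,-184.9) 61x32 a6.5 ztop 29.1 n4483 rgb [217. 158.  89.]
rect (586.0,-269.4) 32x61 a7.1 ztop 29.1 n3627 rgb [214. 146.  68.]
rect (473.4,-302.0) 15x17 a29.9 ztop 16.1 n118 rgb [218. 149. 141.]
t 22.17 pos [ 584.7 -269.1  132.8] a0 7.5 tilt 0.12 tool-z dir [-0.0017  0.0011 -1.    ] j6 -0.68->-0.64 F [-0.2  0.2 -0.6] w 0.999
turn total shares 0.398: 1 rows of 0.398
shift total shares [-2.216 -7.424 -0.03 ] : 8 rows of [-0.277 -0.928 -0.004]
xy only total [-2.216 -7.424] rows 8
```

View pics/ba3_raw.png

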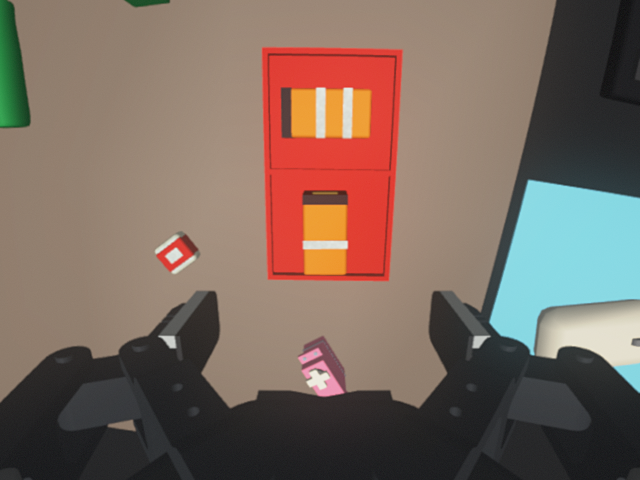

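>>> carry_out --moves '[[[0, 0, 0.4, 0, 0, 0, 1], [0, 0, 0, -0.277, -0.928, 0, 1], [0, 0, 0, -0.277, -0.928, 0, 1], [0, 0, 0, -0.277, -0.928, 0, 1], [0, 0, 0, -0.277, -0.928, 0, 1], [0, 0, 0, -0.277, -0.928, 0, 1], [0, 0, 0, -0.277, -0.928, 0, 1], [0, 0, 0, -0.277, -0.928, 0, 1]]]'

```text
time: 22.83
tool_pos: [0.4809, -0.0166, 0.1315]
tool_rot: [-0.001, 0.999, 0.048, -0.002]
contact_force: [0.1, 0.9, 0.4]
gripper_width: 1.0
```

>>> carry_out --moves '[[[0, 0, 0, -0.277, -0.928, 0, 1], [0, 0, 0, 0, 0, 0, 1], [0, 0, 0, 0, 0, 0, 1], [0, 0, 0, 0, 0, 0, 1], [0, 0, 0, 0, 0, 0, 1]]]'

```text
time: 23.25
tool_pos: [0.4688, 0.0168, 0.1332]
tool_rot: [0.0, 0.999, 0.047, -0.001]
contact_force: [-0.5, 0.1, -0.3]
gripper_width: 1.008
```

```bash
python3 wl.py wh 468 18 70 38; python3 go.py 468 18 8 5.5
```

```text
floor [0.     0.0008 0.2032]
rect (467.1,19.1) 59x59 a63.0 ztop 27.3 n5132 rgb [135. 135.  66.]
t 23.3 pos [469.   16.6 133.4] a0 5.4 tilt 0.06 tool-z dir [-1.1e-03 -1.0e-04 -1.0e+00] j6 -0.22->-0.22 F [-0.4 -0.4 -0.5] w 1.001
turn total shares -0.021: 1 rows of -0.021
shift total shares [-0.021 -0.038  3.136] : 4 rows of [-0.005 -0.01   0.784]
xy only total [-0.021 -0.038] rows 1
```

View pics/wh_raw.png

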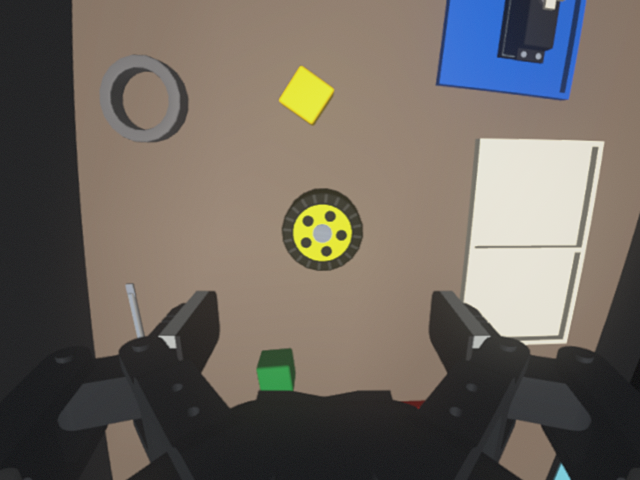

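>>> carry_out --moves '[[[0, 0, 0, -0.05, -0.06, 0.9, 1], [0, 0, 0, 0, 0, 0.9, 1], [0, 0, 0, 0, 0, 0.8, 1], [0, 0, 0, 0, 0, 0.4, 1], [0, 0, 0, 0, 0, 0.13, 1], [0, 0, 0, 0, 0, 0, 1], [0, 0, 0, 0, 0, 0, 1]]]'

```text
time: 23.88
tool_pos: [0.4676, 0.0191, 0.0096]
tool_rot: [0.0, 0.999, 0.047, 0.001]
contact_force: [-0.6, -0.2, 0.3]
gripper_width: 1.001
```

>>> carry_out --moves '[[[0, 0, 0, 0, 0, 0, 0.6], [0, 0, 0, 0, 0, 0, 0.4], [0, 0, 0, 0, 0, 0, 0.2], [0, 0, 0, 0, 0, 0, -1], [0, 0, 0, 0, 0, 0, -1], [0, 0, 0, 0, 0, 0, -1], [0, 0, 0, 0, 0, 0, -1], [0, 0, 0, 0, 0, 0, -1]]]'

```text
time: 24.55
tool_pos: [0.4687, 0.0195, 0.0112]
tool_rot: [0.001, 0.999, 0.048, 0.002]
contact_force: [0.5, 0.2, 5.2]
gripper_width: 0.673
```

```bash
python3 go.py 630 59 100 5.5;python3 go.py 638 -24 100 5.5
```

```text
t 24.55 pos [468.7  19.5  11.2] a0 5.5 tilt 0.26 tool-z dir [ 4.4e-03 -8.0e-04 -1.0e+00] j6 -0.21->-0.21 F [0.5 0.2 5.2] w 0.673
turn total shares 0.001: 1 rows of 0.001
shift total shares [ 4.108 -0.597 -2.221] : 5 rows of [ 0.822 -0.119 -0.444]
xy only total [ 4.108 -0.597] rows 5
t 24.55 pos [468.7  19.5  11.2] a0 5.5 tilt 0.26 tool-z dir [ 4.4e-03 -8.0e-04 -1.0e+00] j6 -0.21->-0.21 F [0.5 0.2 5.2] w 0.673
turn total shares 0.001: 1 rows of 0.001
shift total shares [ 4.108  1.488 -2.221] : 5 rows of [ 0.822  0.298 -0.444]
xy only total [4.108 1.488] rows 5
```

>>> carry_out --moves '[[[0, 0, 0, 0, 0, -0.5, -1], [0, 0, 0, 0, 0, -0.9, -1], [0, 0, 0, 0, 0, -0.9, -1], [0, 0, 0, 0.8, 0.3, 0, -1], [0, 0, 0, 0.8, 0.3, 0, -1], [0, 0, 0, 0.8, 0.3, 0, -1], [0, 0, 0, 0.8, 0.3, 0, -1], [0, 0, 0, 0, 0, 0, -1]]]'

```text
time: 25.22
tool_pos: [0.6035, -0.0175, 0.1016]
tool_rot: [0.001, 0.999, 0.047, 0.002]
contact_force: [-1.0, 1.0, -0.4]
gripper_width: 0.677
```

>>> carry_out --moves '[[[0, 0, 0, 0, 0, 0, -1], [0, 0, 0, 0, 0, 0, -1], [0, 0, 0, 0, 0, 0, -1]]]'

```text
time: 25.47
tool_pos: [0.5977, -0.0154, 0.1008]
tool_rot: [-0.0, 0.999, 0.048, -0.0]
contact_force: [-0.5, 0.3, 0.5]
gripper_width: 0.677
```

```bash
python3 wl.py wh2 638 -24 110 25; python3 go.py 638 -24 12 5.5
```

```text
floor [-1.000e-04  8.000e-04  1.166e-01]
t 25.52 pos [597.7 -15.3 101. ] a0 5.5 tilt 0.00 tool-z dir [-0.e+00  1.e-04 -1.e+00] j6 -0.25->-0.25 F [-0.8  0.1 -0.6] w 0.671
turn total shares 0.003: 1 rows of 0.003
shift total shares [0.983 0.312 2.224] : 3 rows of [0.328 0.104 0.741]
xy only total [0.983 0.312] rows 2
```

View pics/wh2_raw.png

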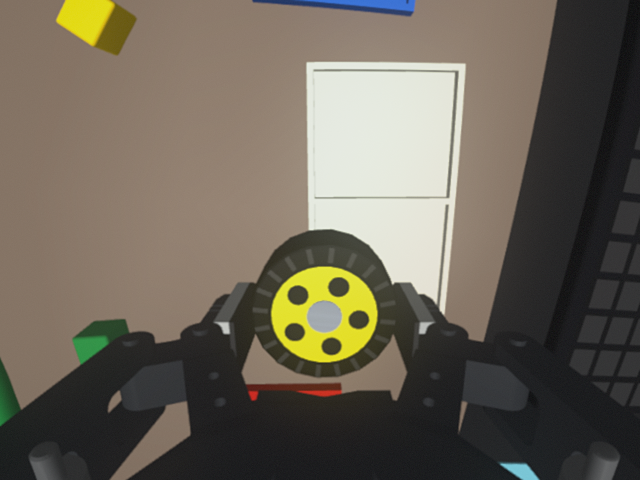

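```bash
python3 - <<'E'
from plant import state, grab_frame
from h import *
s=state();f=grab_frame("wrist");T=toolT(s)@f["hand_eye"]
p=ontoplane(f,T,[(307,63),(466,63),(309,198),(457,198)],.01)*1000
print(p.round(1)); t=p[:2].mean(0);c=p[2:].mean(0);u=(t-c)/np.linalg.norm(t-c);print(t,c,u,"bay-",c-42*u)
E
python3 go.py 638 -24 12 5.5|head -1
```

```text
[[576.8  96.6  10. ]
 [674.3 107.4  10. ]
 [585.3  13.7  10. ]
 [683.7  23.6  10. ]]
[625.54888463 102.0005498   10.        ] [634.52121294  18.63802942  10.        ] [-0.1070122   0.99425771  0.        ] bay- [639.01572528 -23.1207943   10.        ]
t 25.57 pos [597.7 -15.4 101. ] a0 5.5 tilt 0.01 tool-z dir [ 2.e-04  0.e+00 -1.e+00] j6 -0.25->-0.25 F [0.3 0.1 0.3] w 0.678
```

>>> carry_out --moves '[[[0, 0, 0, 0.5, 0.15, 0, -1], [0, 0, 0, 0.5, 0.145, 0, -1], [0, 0, 0, 0, 0, 0.6, -1], [0, 0, 0, 0, 0, 0.7, -1], [0, 0, 0, 0, 0, 0.5, -1], [0, 0, 0, 0, 0, 0.25, -1], [0, 0, 0, 0, 0, 0.1, -1], [0, 0, 0, 0, 0, 0.06, -1]]]'

```text
time: 26.23
tool_pos: [0.6392, -0.0234, 0.0142]
tool_rot: [-0.0, 0.999, 0.048, -0.001]
contact_force: [-8.9, 0.8, 16.0]
gripper_width: 0.675
```

>>> carry_out --moves '[[[0, 0, 0, 0, 0, 0, -1], [0, 0, 0, 0, 0, 0, -1], [0, 0, 0, 0, 0, 0, -1], [0, 0, 0, 0, 0, 0, -1]]]'

```text
time: 26.57
tool_pos: [0.6401, -0.0236, 0.0142]
tool_rot: [0.0, 0.999, 0.048, 0.001]
contact_force: [-2.2, 0.7, 6.4]
gripper_width: 0.673
```

>>> carry_out --moves '[[[0, 0, 0, 0, 0, 0, 0.45], [0, 0, 0, 0, 0, 0, 0.55], [0, 0, 0, 0, 0, 0, 0.65], [0, 0, 0, 0, 0, 0, 0.7], [0, 0, 0, 0, 0, 0, 0.8], [0, 0, 0, 0, 0, -0.2, 0.9], [0, 0, 0, 0, 0, -0.8, 1], [0, 0, 0, 0, 0, -1, 1]]]'

```text
time: 27.23
tool_pos: [0.6364, -0.0232, 0.0892]
tool_rot: [-0.001, 0.999, 0.048, -0.004]
contact_force: [0.5, -0.6, 0.7]
gripper_width: 1.001
```

>>> carry_out --moves '[[[0, 0, 0, 0, 0, -1, 1], [0, 0, 0, 0, 0, 0, 1], [0, 0, 0, 0, 0, 0, 1], [0, 0, 0, 0, 0, 0, 1]]]'

```text
time: 27.57
tool_pos: [0.6395, -0.0237, 0.1328]
tool_rot: [0.0, 0.999, 0.048, 0.0]
contact_force: [0.6, 0.8, -0.5]
gripper_width: 0.998
```

```bash
python3 wl.py wh3 638 -10 110 25; python3 go.py 500 -18 230 5.5
```

```text
floor [-0.0002  0.0006  0.0296]
rect (640.3,-23.8) 59x59 a45.4 ztop 30.4 n5270 rgb [138. 140.  77.]
t 27.62 pos [638.7 -23.6 131.2] a0 5.5 tilt 0.12 tool-z dir [-2.1e-03  3.0e-04 -1.0e+00] j6 -0.25->-0.25 F [-0.3  0.3  0.8] w 1.001
turn total shares -0.002: 1 rows of -0.002
shift total shares [-3.437 -0.471 -2.471] : 5 rows of [-0.687 -0.094 -0.494]
xy only total [-3.437 -0.471] rows 4
```

View pics/wh3_raw.png

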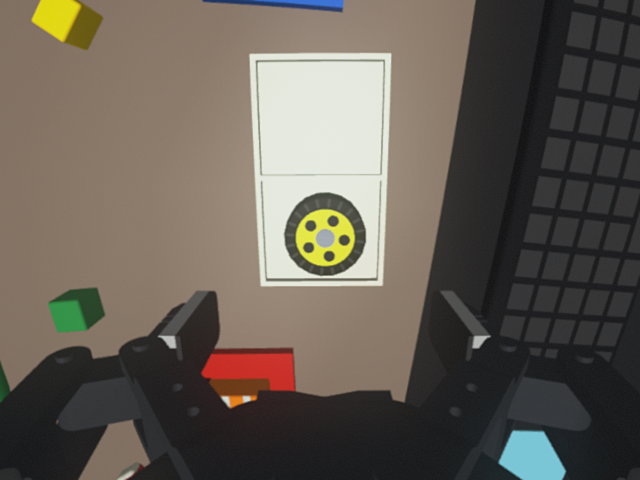

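Everything is placed. I'll back off and check with the fixed cameras.

>>> carry_out --moves '[[[0, 0, 0, 0, 0, -0.9, 1], [0, 0, 0, 0, 0, -0.9, 1], [0, 0, 0, -0.8, 0, 0, 1], [0, 0, 0, -0.8, 0, 0, 1], [0, 0, 0, -0.8, 0, 0, 1], [0, 0, 0, -0.8, 0, 0, 1], [0, 0, 0, 0, 0, 0, 1], [0, 0, 0, 0, 0, 0, 1]]]'

```text
time: 28.28
tool_pos: [0.5099, -0.0357, 0.2018]
tool_rot: [-0.001, 0.999, 0.048, -0.002]
contact_force: [1.2, -0.1, -0.0]
gripper_width: 1.002
```

>>> carry_out --moves '[[[0, 0, 0, 0, 0, 0, 1], [0, 0, 0, 0, 0, 0, 1], [0, 0, 0, 0, 0, 0, 1], [0, 0, 0, 0, 0, 0, 1], [0, 0, 0, 0, 0, 0, 1]]]'

```text
time: 28.7
tool_pos: [0.5127, -0.0359, 0.2043]
tool_rot: [-0.0, 0.999, 0.048, -0.0]
contact_force: [0.1, 0.3, 0.8]
gripper_width: 0.999
```

```bash
python3 - <<'E'
from plant import grab_frame
import cv2,numpy as np
for n in ["scene","top"]:
    f=grab_frame(n); cv2.imwrite(f"pics/{n}9.png",f["frame"][:,:,::-1]); np.savez(f"{n}9.npz",**f)
E
sed 's/0.npz/9.npz/;s/>0.006/>0.02/;s/ortho_/ortho9_/' m.py > m9.py; python3 m9.py
```

```text
top table z med 0.0015904382722928823
pix (np.int32(134), np.int32(145)) n1033 rect (755,433) 81x80 a22 zmax 91 rgb [200. 195. 185.]
pix (np.int32(244), np.int32(134)) n28 rect (795,192) 22x9 a89 zmax 27 rgb [77. 75. 76.]
pix (np.int32(256), np.int32(134)) n30 rect (795,163) 22x8 a89 zmax 26 rgb [78. 77. 77.]
pix (np.int32(267), np.int32(135)) n27 rect (795,138) 10x21 a10 zmax 24 rgb [75. 74. 75.]
pix (np.int32(291), np.int32(136)) n34 rect (796,81) 13x24 a13 zmax 26 rgb [74. 73. 74.]
pix (np.int32(303), np.int32(135)) n26 rect (795,52) 9x23 a7 zmax 26 rgb [77. 76. 76.]
pix (np.int32(327), np.int32(136)) n32 rect (795,-3) 21x10 a87 zmax 27 rgb [77. 76. 76.]
pix (np.int32(339), np.int32(137)) n26 rect (795,-32) 20x12 a63 zmax 25 rgb [74. 73. 74.]
pix (np.int32(374), np.int32(137)) n25 rect (795,-114) 17x10 a90 zmax 25 rgb [75. 74. 75.]
pix (np.int32(466), np.int32(142)) n214 rect (787,-335) 26x55 a1 zmax 34 rgb [245. 245. 239.]
pix (np.int32(338), np.int32(190)) n63 rect (663,-31) 35x15 a89 zmax 32 rgb [150. 148. 110.]
pix (np.int32(211), np.int32(218)) n243 rect (592,255) 21x51 a1 zm
[... 2302 characters left out ...]
nt32(366), np.int32(350)) n42 rect (795,51) 9x22 a2 zmax 24 rgb [76. 73. 72.]
pix (np.int32(351), np.int32(353)) n44 rect (795,22) 9x23 a0 zmax 25 rgb [77. 75. 72.]
pix (np.int32(337), np.int32(355)) n50 rect (796,-6) 9x23 a3 zmax 24 rgb [77. 74. 73.]
pix (np.int32(323), np.int32(357)) n41 rect (795,-33) 21x9 a81 zmax 25 rgb [78. 76. 73.]
pix (np.int32(308), np.int32(360)) n47 rect (794,-62) 10x25 a1 zmax 25 rgb [76. 74. 72.]
pix (np.int32(294), np.int32(362)) n44 rect (795,-89) 9x21 a0 zmax 25 rgb [77. 76. 74.]
pix (np.int32(280), np.int32(365)) n34 rect (795,-116) 8x21 a2 zmax 24 rgb [78. 77. 77.]
pix (np.int32(160), np.int32(381)) n255 rect (790,-337) 19x56 a1 zmax 34 rgb [212. 212. 199.]
```

View pics/scene9.png

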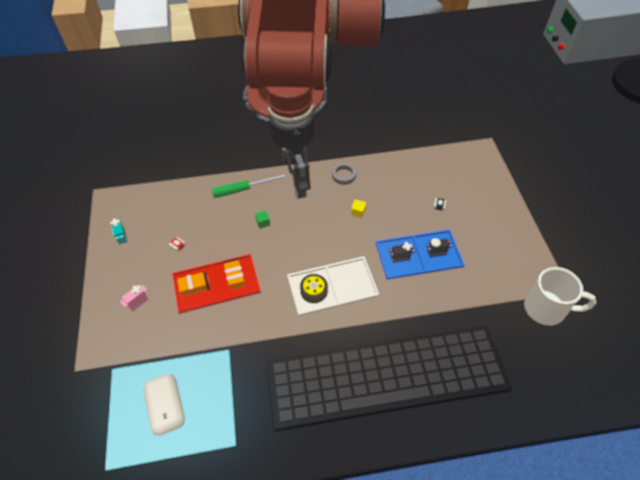

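The scene picture shows servos in blue (402,250) and (439,246), batteries in red (193,282) and (234,272), and the wheel in white (314,287). Neither block has moved.

```bash
python3 -c "
from plant import ticket;print(ticket.job_done())"
```

```text
the job is handed in; nothing more can be done
None
```

All five parts are in their trays and I handed the job in at about 29 s of the 112 s allowed. `job_done()` gave no verdict.

- **Blue tray:** both servos stand upright, one in each bay, at about (590, 176) and (591, 257) mm. Their tops are at about 47 mm, which fits a 44 mm servo on a 3 mm floor.
- **Red tray:** both batteries lie flat, one in each bay, at about (576, −185) and (586, −269) mm. Their tops are at 29 mm.
- **White tray:** the wheel lies flat with its hub up, at about (640, −24) mm. Its top is at 30 mm.
- **Blocks:** the scene camera shows both within about 1 mm of where they started.
- **Look-alikes:** I left the pink and turquoise servos alone.

**Checks that disagreed:** The fixed cameras read 1–3 mm higher than the wrist camera, and read the bare table about 1–2 mm high as well. In the last top view the arm partly hid the wheel and hid the green block, so for those two I relied on the wrist and scene cameras (the green block on the scene camera alone). Setting the wheel down showed a brief force of about 18 N, well under the 40 N limit.

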